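# Uncover the sample and hold the loupe in focus over it

## Robot

A 6-joint arm with a two-finger parallel gripper is mounted at the origin on a cart in front of the work surface, level with it; the furniture and walls round the work are solid. World frame = base frame: x ahead of the robot, y to its left, z up, the work surface at z = 0. Lengths are in m, angles in rad, forces in N, time in s.
With the tool pointing down it reaches from about 0.35 to 0.975 m from the base axis. Payload 17.4 kg.
Tool frame: the origin (TCP) lies on the centre line of the jaws, within the pads' length; the fingertips stand 8 mm ahead of it and the grasp point (between the pads) lies 11 mm behind it; z points along the fingers, y is the line along which they close (so a half turn about z gives the same grasp; the last joint's range is limited). The gripper opens to 85 mm and grips with 20 to 120 N. Pads are 22 mm wide; open, the fingers measure 114 mm over their backs; the gripper's body (76 mm by 85 mm) begins 54 mm behind the grasp point. The pads swing forward as they close: fully open they stand 13 mm farther back than shut.
Start: joints at [-1.384, 0.116, 1.442, -0, 1.584, -0.038], TCP at [0.15, -0.658, 0.239] pointing down, gripper open.
Joint ranges: [-2.83, 2.83], [-0.83, 2.19], [0.07, 2.5], [-1.14, 4.28], [0.01, 3], [-2.97, 2.97]. Speed limits (rad/s): [1.89, 1.89, 2.22, 3.14, 3.14, 3.14].

## Interface

Orientations are given as a rotation vector (axis times angle).
In Python, from workcell import r, imaging, finder gives the robot as it stands.
- The arm moves only by the shell command python3 -m inch 'ROWS' [OPENING] [FORCE]. ROWS is JSON, a list that holds one entry, the list of rows, each a list of 4 numbers: the shift along the tool's x, y, z each as a share of 8 cm, from -1 to 1, then the turn about the tool's z as a share of pi rad, from -1 to 1. A call has 1 to 8 rows; each row is the pose to reach, as a shift and turn from the pose commanded when the call began, along the tool's axes at that moment, turning the shorter way round; what a row does not reach only later rows make up. A row lasts 1/10 s, in which the tool goes at most 50 mm and 8.59 degrees, less where a joint would pass 70% of its speed; a pose out of reach is approached as far as the arm can. A call with a number of a shift or a turn outside -1 to 1 is refused whole. A call with a gripper value outside its range is refused whole. OPENING is the closure, from -1 (fully open) to 1 (shut), so that 0 is half open, set as the call begins (- or left out, the last holds). The fingers move at their own pace and stop on an object; FORCE is the grip in N (left out, the last holds). Time passes only in rows, so rows that repeat a pose let the fingers close. It gives the time, the measured TCP pose, the force, the opening and the grip force at its end, in the units of the state.
- r.get_state(): the state, without advancing time (a new reading comes with each control period).
- imaging.grab_frame(name): name is "side" or "top"; returns a dict with "frame" (384x512x3 uint8, blue, green, red), "range_z" (384x512 float32, m along the optical axis (not along the pixel's ray), 0 where there is no reading), "mtx" (3x3 intrinsics, pixels), "pose" (4x4, takes a point from camera to world coordinates). Camera axes: x right, y down, z forward; pixel columns grow to the right and rows downward; lengths in m; the calibration is good to about 2 mm. A picture is of the moment at which its call begins.
- r.hand_in(): hands the job in; it is judged then, once.
Trained networks look in a picture, given as the dict that the camera call returned (one of the last four; its "shot" number tells which), for a name from the list of things; names that differ only in an ending like _2 or _b are one class to them, and where a whole thing is asked for, a point or a joint stands for the part that bears it (a point fixed in the world has none). Each returns a list of dicts, best first, with "score" (0 to 1); they miss things now and then, are a little off and sometimes report something else, mostly with a low value. They report only what shows in the picture. A call takes as long as a camera call.
- finder.find_in(picture, query): "rect" ([centre column, centre row, width, height] in pixels, round what is visible of it).
The state is a dict: "clock": time; "q": joint angles; "joint_vel": joint speeds; "tau": joint torques, N m; "tool_pos": TCP position; "orientation": TCP orientation; "ft_force": force on the tool from outside, world axes, zero at the start; "moment": the same for the moment, N m; "gripper_width": finger opening in m; "grasp_force": force on a finger pad.
Only numpy, scipy, OpenCV 4.12 (cv2) and the standard library are available. Lean on these libraries where they do the work, as an engineer would, in place of code of your own. Each camera call takes 0.05 s, during which the arm holds its last target. There are 200 camera calls.

## Task

Slide the dust cover of the inspection stand fully open to its stop, so that the sample button lies bare. Then pick up the loupe and hold it in the air, level and upright, centred above the sample, with its lower rim at the height of the pointer on the stand's pillar; finish while still holding it there, still. Do not let the loupe touch the stand, do not shift the pointer, and leave the other things where they are.

Things in the scene. Friction and masses are not known exactly. Their poses are not given: they have to be found in the camera images.
- cover (a joint): slide of the dust cover on the stand, m: 0 = shut over the sample (held by a ball detent that gives way at about 3.5 N), 0.052 = fully open at its stop; it then slides freely against about 1 N of friction and stays where it is left. It moves level, along -y of the stand (the frame of sample_top).
- cover_grip (a point): centre of the upright grip fin on the dust cover (moves with it). The fin is black plastic, 10 mm thick along the slide (y), 30 mm wide (x), 26 mm tall: its top is 13 mm above this point, the cover plate (54x48x4 mm) 13 mm below it. Guide rails beside the plate rise only 5 mm above the plate and lie 25 mm or more either side of the fin's middle. Same axes as the stand.
- sample_top (a point): centre of the flat upper face of the steel sample button (disc, 40 mm diameter) clamped in the stand, 22 mm above the worktop, under the cover at first. The stand is fixed; its axes are this point's: z up, the cover opens to -y, the pillar is 70 mm away on +x. Stand: aluminium base 12 mm thick, from -37 to +92 mm in x and -86 to +32 mm in y of this point; steel pillar 10 mm thick, top 125 mm above the worktop.
- mark (a point): the focus mark: tip of the pointer blade on the pillar's collar, at the blade's upper face; the blade is steel, 12 mm wide, 4 mm thick, on a brass-coloured collar; it points at the sample's axis from 48 mm away on +x. The loupe's lower rim belongs at this height. The collar is clamped at a height that differs each time (this point 75 to 105 mm above the worktop).
- loupe_centre (a point): centre of the loupe, half-way up: a black open-barrelled magnifier, plain round barrel without flange, 38 mm diameter at most, 30 mm tall, about 60 g, standing upright on the worktop; z is its axis, up.
- loupe_rim (a point): centre of the loupe's lower rim, 15 mm below its centre.
- bush_flanged_centre (a point): bystander: dark steel bush with a wide flange at the foot and a narrower neck, 38 mm diameter, 30 mm tall; its centre.
- bush_plain_centre (a point): bystander: plain turned bush, 30 mm diameter, 26 mm tall; its centre.
- ring_gauge_centre (a point): bystander: flat knurled ring, 40 mm diameter, 14 mm tall; its centre.
- tweezers_centre (a point): bystander: steel tweezers lying flat, 129 mm long; their centre.
- sample_cup_centre (a point): bystander: small white cup, 37 mm diameter, 26 mm tall; its centre.
- loupe: the loupe itself; origin at the centre of its lower rim.
- stand: the fixed stand with sample, cover and pointer; origin on the worktop below the sample's centre, same axes as sample_top.

How it is judged:
By the outcome, as a careful person would: the job done as asked, in the order asked, and still so for the second after the job is handed in, while the arm keeps its last pose, push and grip.
It also fails if it takes over 53 s, if anything falls off the work surface, if the arm or the gripper's body presses on something with over 40 N, if the wrist force passes 120 N, or if a joint passes its speed limit or range.

## Working session

There is one attempt and no reset: what is moved stays moved. The work goes in short steps, Python scripts to look and compute and a shell command to move; the robot and the scene stay as the last step left them, time stands still between calls to the robot, and variables do not carry over. Pictures are saved under pics/ and viewed, at most 10 in all, crops included, and the job is handed in when it is done.

```bash
mkdir -p pics; ls
cat > h.py <<'E'
import numpy as np, cv2
from workcell import r, imaging, finder
def P(pic,u,v,z=None):
    K=pic["mtx"];T=pic["pose"]
    d=np.array([(u-K[0,2])/K[0,0],(v-K[1,2])/K[1,1],1.])
    if z is None:
        D=pic["range_z"];return T[:3,:3]@(d*D[int(round(v)),int(round(u))])+T[:3,3]
    dw=T[:3,:3]@d; return T[:3,3]+dw*(z-T[2,3])/dw[2]
E
python3 - <<'E'
from h import *
np.set_printoptions(precision=3,suppress=True)
s=r.get_state();print(s)
for n in("top","side"):
    p=imaging.grab_frame(n);cv2.imwrite(f"pics/{n}1.png",p["frame"]);print(n,p["pose"],p["mtx"][0])
    for q in["loupe_centre","stand","cover_grip","mark","bush_flanged_centre","bush_plain_centre","ring_gauge_centre","sample_cup_centre","tweezers_centre"]:
        for f in finder.find_in(p,q)[:2]:
            u,v=f["rect"][:2];print(q,round(f["score"],2),np.array(f["rect"]),P(p,u,v))
E
```

```text
pics
{'clock': 0.0, 'q': array([-1.384,  0.116,  1.442,  0.   ,  1.584, -0.038]), 'joint_vel': array([ 0.002, -0.   , -0.   ,  0.   ,  0.   ,  0.002]), 'tau': array([ -0.003, -73.199, -63.25 ,  -0.   ,   0.006,   0.   ]), 'tool_pos': array([ 0.15 , -0.658,  0.239]), 'orientation': array([-3.121, -0.352,  0.   ]), 'ft_force': array([-0.647, -0.573, -0.387]), 'moment': array([0.016, 0.04 , 0.02 ]), 'grasp_force': 0.0, 'gripper_width': 0.08533580063692521}
top [[-0.024 -0.997  0.077  0.487]
 [-1.     0.024 -0.008  0.042]
 [ 0.006 -0.077 -0.997  1.279]
 [ 0.     0.     0.     1.   ]] [421.823   0.    255.099]
stand 0.74 [302.6 207.6  41.9  50. ] [ 0.548 -0.108  0.035]
cover_grip 0.7 [294.3 215.7  14.   17.7] [ 0.525 -0.084  0.028]
mark 0.39 [301.6 192.8   9.9  18.8] [ 0.587 -0.099  0.098]
bush_flanged_centre 0.4 [371.6 248.6  18.9  13.9] [ 0.422 -0.309  0.026]
bush_plain_centre 0.62 [361.6 197.9  13.8  13.3] [ 0.575 -0.293  0.   ]
ring_gauge_centre 0.65 [293.4 218.1  17.   19.4] [ 0.518 -0.081  0.029]
ring_gauge_centre 0.59 [249.1 163.5   9.1  14.8] [0.688 0.047 0.002]
sample_cup_centre 0.48 [334.8 160.2  13.4   9.5] [ 0.692 -0.215  0.004]
tweezers_centre 0.55 [125.6 233.2   1.2  38. ] [0.485 0.424 0.   ]
side [[-0.998 -0.046  0.053  0.498]
 [-0.07   0.555 -0.829  0.826]
 [ 0.009 -0.83  -0.557  0.622]
 [ 0.     0.     0.     1.   ]] [352.531   0.    257.065]
loupe_centre 0.52 [306.1 248.9  17.8  20.4] [0.419 0.199 0.031]
stand 0.61 [261.1 176.3  47.9  43.7] [ 0.546 -0.114  0.035]
mark 0.4 [247.2 163.4  12.5   5. ] [ 0.588 -0.093  0.091]
bush_plain_centre 0.47 [258.9 154.1   8.8  12.2] [ 0.564 -0.287  0.02 ]
sample_cup_centre 0.63 [306.1 252.   11.9  16.4] [0.419 0.202 0.024]
tweezers_centre 0.73 [274.6 345.   70.5   7.3] [0.487 0.435 0.002]
```

Run:
```python
import cv2
a=cv2.imread("pics/top1.png")[130:290,110:400];b=cv2.imread("pics/side1.png")[110:370,190:390]
cv2.imwrite("pics/top1c.png",cv2.resize(a,None,fx=2.75,fy=2.75,interpolation=cv2.INTER_CUBIC))
cv2.imwrite("pics/side1c.png",cv2.resize(b,None,fx=2.3,fy=2.3,interpolation=cv2.INTER_CUBIC))
```

```text
(no output)
```

View pics/top1c.png

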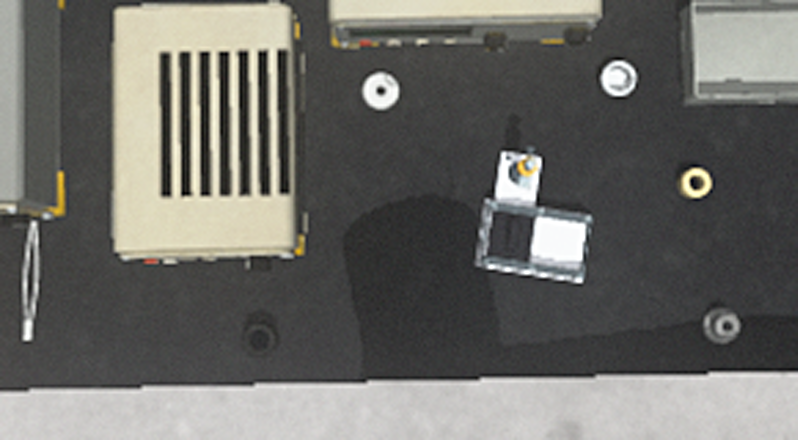

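View pics/side1c.png

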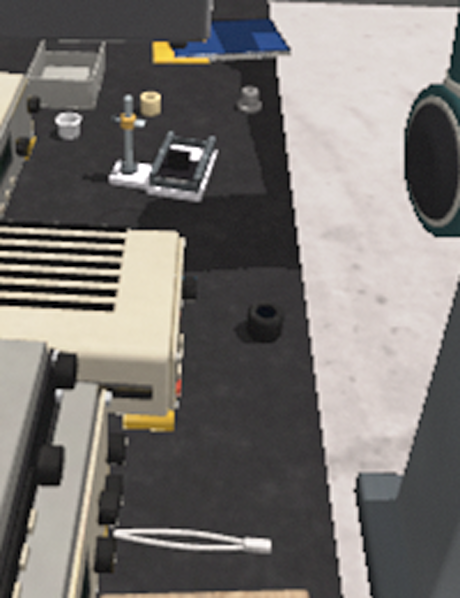

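The loupe is the dark barrel at top px (204,252). The stand's fin and cover are at about (296,216), its pillar at (301,190), and the cover opens to the right in the image (world -y). Next I'll measure the stand's yaw and the points from the depth data.

```bash
cat > cloud.py <<'E'
from h import *
np.set_printoptions(precision=4,suppress=True)
def cloud(p):
    D=p["range_z"];v,u=np.mgrid[:384,:512];K=p["mtx"]
    c=np.stack([(u-K[0,2])/K[0,0]*D,(v-K[1,2])/K[1,1]*D,D],-1)
    w=c@p["pose"][:3,:3].T+p["pose"][:3,3]; w[D==0]=np.nan; return w
def box(w,lo,hi):
    return w[np.all((w>lo)&(w<hi),-1)]
E
python3 - <<'E'
from cloud import *
for n in("top","side"):
    p=imaging.grab_frame(n);w=cloud(p)
    print(n,"table z",np.median(box(w,[.4,.05,-.02],[.46,.12,.02])[:,2]))
    b=box(w,[.45,-.22,.007],[.70,-.02,.2])
    s=b[b[:,2]<.04]
    print(len(s),"base rect",cv2.minAreaRect(s[:,:2].astype(np.float32)),)
    print("hist z",np.histogram(b[:,2],[.007,.016,.024,.03,.036,.045,.056,.07,.085,.1,.115,.14])[0])
    f=b[(b[:,2]>.04)&(b[:,0]<.56)];print("fin?",len(f),f.mean(0) if len(f) else'',f.max(0) if len(f) else '')
    h=b[(b[:,2]>.06)];print("high",h[np.argsort(h[:,2])][::max(1,len(h)//25)])
    l=box(w,[.37,.15,.008],[.46,.25,.05]);print("loupe",len(l),l.min(0),l.max(0),l.mean(0))
    t=l[l[:,2]>.024];print(cv2.minEnclosingCircle(t[:,:2].astype(np.float32)))
E
```

```text
top table z -0.00013547529235635736
1129 base rect ((0.5782985091209412, -0.12171531468629837), (0.19102366268634796, 0.24357816576957703), 89.63746643066406)
hist z [541 102 204 256  28  29  10   1  58   2  11]
fin? 41 [ 0.5244 -0.0874  0.0539] [ 0.5378 -0.0807  0.061 ]
high [[ 0.52   -0.0908  0.061 ]
 [ 0.5731 -0.0927  0.0855]
 [ 0.6069 -0.1049  0.0875]
 [ 0.5815 -0.0927  0.0879]
 [ 0.5785 -0.0982  0.0882]
 [ 0.5786 -0.0925  0.0887]
 [ 0.6125 -0.0992  0.0896]
 [ 0.5755 -0.0979  0.0899]
 [ 0.5841 -0.0925  0.0901]
 [ 0.5782 -0.1008  0.0905]
 [ 0.5755 -0.095   0.0905]
 [ 0.6038 -0.1016  0.0908]
 [ 0.5839 -0.0981  0.0913]
 [ 0.5811 -0.0979  0.0914]
 [ 0.5811 -0.095   0.092 ]
 [ 0.592  -0.1094  0.0934]
 [ 0.6091 -0.1043  0.0935]
 [ 0.5835 -0.1004  0.095 ]
 [ 0.5862 -0.1062  0.0952]
 [ 0.5946 -0.1092  0.0956]
 [ 0.6088 -0.1068  0.0958]
 [ 0.5976 -0.0979  0.0965]
 [ 0.5862 -0.1031  0.0966]
 [ 0.6005 -0.0951  0.0968]
 [ 0.5863 -0.0946  0.0973]
 [ 0.6115 -0.1067  0.0976]
 [ 0.6001 -0.1062  0.0983]
 [ 0.5891 -0.0918  0.0984]
 [ 0.586  -0.1     0.0992]
 [ 0.5947 -0.0918  0.0994]
 [ 0.5882 -0.
[... 772 characters left out ...]
.0956  0.0875]
 [ 0.6049 -0.1046  0.089 ]
 [ 0.5764 -0.0928  0.0901]
 [ 0.5858 -0.0969  0.0908]
 [ 0.6104 -0.0995  0.0916]
 [ 0.5801 -0.1013  0.092 ]
 [ 0.583  -0.0997  0.0928]
 [ 0.5944 -0.0913  0.0936]
 [ 0.6136 -0.1008  0.0942]
 [ 0.5916 -0.0942  0.0955]
 [ 0.6137 -0.1027  0.0966]
 [ 0.5864 -0.1033  0.0976]
 [ 0.5857 -0.0958  0.0983]
 [ 0.5973 -0.0916  0.1001]
 [ 0.5917 -0.0964  0.1046]
 [ 0.5888 -0.0974  0.1076]
 [ 0.5891 -0.1007  0.1126]
 [ 0.5947 -0.0977  0.1173]
 [ 0.5944 -0.095   0.1222]
 [ 0.5978 -0.0996  0.1263]
 [ 0.5888 -0.0987  0.1272]]
loupe 228 [0.401  0.1676 0.0081] [0.4381 0.2046 0.034 ] [0.4204 0.1911 0.0248]
((0.4196054935455322, 0.18555320799350739), 0.019152605906128883)
```

Run:
```python
from cloud import *
for n in("top","side"):
    p=imaging.grab_frame(n);w=cloud(p)
    for lo,hi in((.007,.045),(.022,.045)):
        b=box(w,[.46,-.22,lo],[.575,-.02,hi]);x=b[:,:2].astype(np.float32)
        # largest cluster
        med=np.median(x,0);x=x[np.linalg.norm(x-med,axis=1)<.1]
        print(n,lo,len(x),cv2.minAreaRect(x),x.min(0),x.max(0))
    f=box(w,[.49,-.12,.042],[.555,-.06,.07]);print("fin",len(f),f.mean(0),np.median(f,0));print(cv2.fitLine(f[:,:2].astype(np.float32),cv2.DIST_L2,0,.01,.01).ravel())
    b=box(w,[.58,-.115,.103],[.61,-.08,.14]);print("pillar",len(b),b.mean(0),b.max(0))
    u=box(w,[.565,-.115,.075],[.583,-.08,.11]);print("blade",len(u),u.mean(0),u.min(0))
p=imaging.grab_frame("top");g=p["frame"][180:240,275:335]
cv2.imwrite("pics/st.png",cv2.resize(g,None,fx=10,fy=10,interpolation=cv2.INTER_NEAREST))
```

```text
top 0.007 983 ((0.525794506072998, -0.10654837638139725), (0.13327082991600037, 0.09368744492530823), 85.43848419189453) [ 0.4748 -0.1745] [ 0.5729 -0.0392]
top 0.022 499 ((0.5195802450180054, -0.11396799981594086), (0.11363299190998077, 0.06815864145755768), 79.97510528564453) [ 0.4778 -0.1745] [ 0.56   -0.0547]
fin 41 [ 0.5249 -0.0876  0.0534] [ 0.526  -0.0881  0.0543]
[ 0.9813 -0.1924  0.5249 -0.0876]
pillar 13 [ 0.5921 -0.0992  0.1225] [ 0.5977 -0.095   0.1284]
blade 18 [ 0.5772 -0.0972  0.0911] [ 0.5723 -0.1041  0.0868]
side 0.007 601 ((0.5274756550788879, -0.11534268409013748), (0.12068959325551987, 0.09075939655303955), 80.6548080444336) [ 0.4733 -0.1761] [ 0.5748 -0.0523]
side 0.022 343 ((0.519218921661377, -0.11482232809066772), (0.11725598573684692, 0.06907816231250763), 79.54249572753906) [ 0.4773 -0.1761] [ 0.5624 -0.0523]
fin 54 [ 0.5252 -0.0861  0.0515] [ 0.5254 -0.086   0.0525]
[ 0.9789 -0.2045  0.5252 -0.0861]
pillar 27 [ 0.5922 -0.0986  0.1168] [ 0.5981 -0.0949  0.1284]
blade 13 [ 0.5767 -0.0969  0.0913] [ 0.5707 -0.1027  0.0882]
```

View pics/st.png

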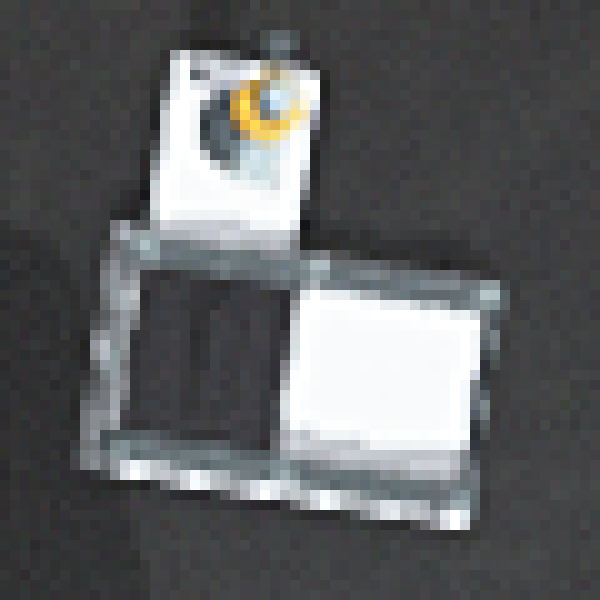

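Both cameras agree: stand yaw is about -10°, the sample and fin are at about (0.5245, -0.087), and the loupe is at (0.420, 0.1855) with its top near z = 0.03. These match the stated sizes: the pillar is 70 mm away and the base is 118 mm long. Moving above the fin.

```bash
for i in 1; do
python3 -m inch '[[[1,-1,0,0],[1,-1,0,0],[1,-1,0,0]]]' 0.3 30
python3 -m inch '[[[1,-1,0,0],[1,-1,0,0],[1,-1,0,0]]]'
python3 -m inch '[[[1,-1,0,0],[1,-1,0,0],[1,-1,0,0]]]'
python3 -m inch '[[[1,-1,0,0],[1,-1,0,0],[1,-1,0,0]]]'
python3 -m inch '[[[1,-1,0,0],[1,-1,0,0],[1,-1,0,0]]]'
python3 -m inch '[[[1,-0.9,0.5,0.127],[1,-0.9,0.5,0.127],[1,-0.9,0.5,0.127],[1,-0.9,0.5,0.127],[1,-0.9,0.5,0.127],[1,-0.9,0.5,0.127]]]'
done
cat > go.py <<'E'
# rows (in units of 8 cm / pi) from current pose to target xyz, tool-x yaw
import sys; from h import *
from scipy.spatial.transform import Rotation as R
def go(x,y,z,yaw=None):
    s=r.get_state();M=R.from_rotvec(s["orientation"]).as_matrix()
    d=M.T@(np.array([x,y,z])-s["tool_pos"])/.08
    y0=np.degrees(np.arctan2(M[1,0],M[0,0]))
    print("t",s["clock"],"pos",s["tool_pos"],"yaw",y0,"w",s["gripper_width"],"tilt z",M[:,2],"F",s["ft_force"])
    print("row",d.round(3),None if yaw is None else round((y0-yaw)/180,4))
if __name__=="__main__": go(*map(float,sys.argv[1:]))
E
python3 go.py 0.5245 -0.087 0.1 -10
```

```text
clock: 1.55
tool_pos: [0.2124, -0.5594, 0.2397]
orientation: [3.121, 0.355, 0.001]
ft_force: [-0.4, 0.1, -0.5]
gripper_width: 0.0437
grasp_force: 0.0
clock: 1.85
tool_pos: [0.2724, -0.4637, 0.2398]
orientation: [3.121, 0.356, 0.001]
ft_force: [0.8, -1.0, 0.5]
gripper_width: 0.0299
grasp_force: 0.0
clock: 2.15
tool_pos: [0.3324, -0.3682, 0.2398]
orientation: [3.121, 0.356, 0.001]
ft_force: [-0.3, -1.4, 0.5]
gripper_width: 0.0303
grasp_force: 0.0
clock: 2.45
tool_pos: [0.3926, -0.2725, 0.2396]
orientation: [3.121, 0.356, 0.001]
ft_force: [0.4, 0.1, -0.8]
gripper_width: 0.03
grasp_force: 0.0
clock: 2.75
tool_pos: [0.4528, -0.1768, 0.2394]
orientation: [-3.121, -0.356, -0.001]
ft_force: [0.1, -0.6, 0.8]
gripper_width: 0.0294
grasp_force: 0.0
clock: 3.35
tool_pos: [0.513, -0.0922, 0.1998]
orientation: [3.129, -0.272, 0.001]
ft_force: [-0.5, -0.9, 0.3]
gripper_width: 0.0296
grasp_force: 0.0
t 3.35 pos [ 0.51302225 -0.09221594  0.19979363] yaw -9.931314351382863 w 0.029623474692240817 tilt z [ 4.29919162e-04 -4.94012524e-04 -9.99999786e-01] F [-0.46454364 -0.90152852  0.32756592]
row [ 0.129 -0.089  1.247] 0.0004
```

```bash
python3 -m inch '[[[0.13,-0.09,0.6,0],[0.13,-0.09,1,0],[0.13,-0.09,1,0],[0.13,-0.09,1,0],[0.13,-0.09,1,0]]]' >/dev/null
python3 -m inch '[[[0,0,0.3,0],[0,0,0.5,0],[0,0,0.55,0],[0,0,0.55,0]]]' 
python3 go.py 0.5245 -0.087 0.045 -10
python3 - <<'E'
from h import *
o=[]
for n in("top","side"):
    p=imaging.grab_frame(n);f=p["frame"]
    K=p["mtx"];c=np.linalg.inv(p["pose"])@[.53,-.09,.05,1];u,v=(K@c[:3])[:2]/c[2];u,v=int(u),int(v)
    o.append(cv2.resize(f[v-35:v+35,u-35:u+35],(400,400),interpolation=cv2.INTER_CUBIC))
cv2.imwrite("pics/app.png",np.hstack(o))
E
```

```text
clock: 4.25
tool_pos: [0.5246, -0.0857, 0.0754]
orientation: [-3.13, 0.273, 0.001]
ft_force: [0.0, -0.2, 0.3]
gripper_width: 0.0298
grasp_force: 0.0
t 4.25 pos [ 0.52460761 -0.08565094  0.07544627] yaw -9.978347754739218 w 0.029829744537360453 tilt z [-4.28529612e-04  9.20772183e-05 -9.99999904e-01] F [ 0.01432315 -0.21956205  0.28877102]
row [0.002 0.017 0.381] 0.0001
```

View pics/app.png

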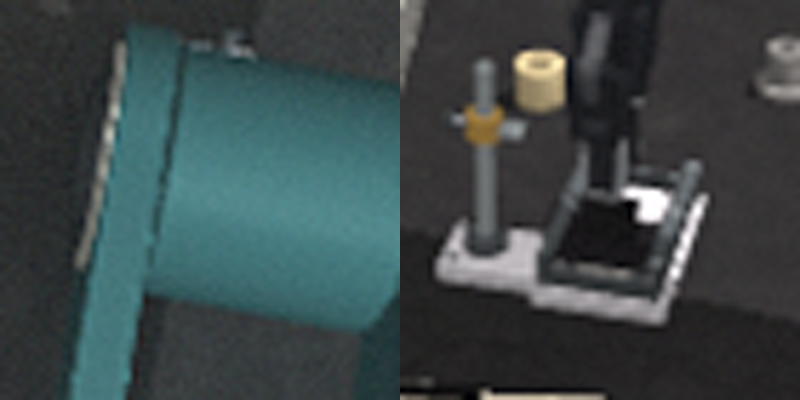

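The side view shows the gripper over the cover, between the rails, with the blade and pillar (485,125) clear to the left. I'll descend, watching the force, and grip the fin.

```bash
python3 -m inch '[[[0,0,0.15,0],[0,0,0.28,0],[0,0,0.36,0],[0,0,0.36,0]]]' 
python3 -m inch '[[[0,0,0,0],[0,0,0,0],[0,0,0,0],[0,0,0,0],[0,0,0,0],[0,0,0,0]]]' 1 30
python3 go.py 0.5245 -0.087 0.045 -10
```

```text
clock: 4.75
tool_pos: [0.524, -0.0855, 0.0451]
orientation: [-3.129, 0.273, 0.003]
ft_force: [-0.5, -1.1, 0.3]
gripper_width: 0.0296
grasp_force: 0.0
clock: 5.35
tool_pos: [0.5245, -0.0869, 0.0468]
orientation: [3.127, -0.274, -0.0]
ft_force: [-1.9, -12.3, -1.9]
gripper_width: 0.0091
grasp_force: 31.4
t 5.35 pos [ 0.52449746 -0.08691449  0.04679651] yaw -9.997681390866505 w 0.009129111051109275 tilt z [-2.65186049e-04 -2.57964166e-03 -9.99996638e-01] F [ -1.86725221 -12.32701439  -1.85555151]
row [0.    0.001 0.022] 0.0
```

Fin gripped, 9 mm wide. Now dragging it 52 mm along tool +y.

```bash
python3 -m inch '[[[0,0.06,0,0],[0,0.15,0,0],[0,0.25,0,0],[0,0.35,0,0],[0,0.45,0,0],[0,0.54,0,0],[0,0.6,0,0],[0,0.62,0,0]]]' 
python3 -m inch '[[[0,0.02,0,0],[0,0.04,0,0],[0,0.06,0,0],[0,0.06,0,0]]]' 
python3 go.py 0.5245 -0.087 0.045 -10
```

```text
clock: 6.15
tool_pos: [0.5159, -0.1354, 0.0468]
orientation: [3.129, -0.274, -0.0]
ft_force: [-4.0, 2.0, 5.4]
gripper_width: 0.0093
grasp_force: 32.5
clock: 6.55
tool_pos: [0.5153, -0.1391, 0.0468]
orientation: [-3.128, 0.274, -0.0]
ft_force: [-2.4, 9.2, 7.6]
gripper_width: 0.0095
grasp_force: 32.7
t 6.55 pos [ 0.51528932 -0.13909009  0.04683626] yaw -9.998164837883213 w 0.009453281258438247 tilt z [ 3.25701836e-04  1.47094034e-03 -9.99998865e-01] F [-2.38208302  9.1946899   7.56517285]
row [ 0.    -0.661  0.024] 0.0
```

```bash
python3 -m inch '[[[0,0.02,0,0],[0,0.02,0,0]]]' 
python3 -m inch '[[[0,0,0,0],[0,0,0,0],[0,0,0,0],[0,0,0,0]]]' 0.3 
python3 -m inch '[[[0,0,-0.2,0],[0,0,-0.6,0],[0,0,-1,0],[0,0,-1,0]]]' >/dev/null
python3 -m inch '[[[0,-1,-1,0],[0,-1,-1,0],[0,-1,-1,0]]]' -1 >/dev/null
python3 -m inch '[[[-0.5,-1,0,0],[-0.5,-1,0,0],[-0.5,-1,0,0]]]' >/dev/null
python3 -m inch '[[[-0.8,-1,0,0],[-0.8,-1,0,0],[-0.8,-1,0,0],[-0.8,-1,0,0]]]' >/dev/null
python3 go.py 0.420 0.1855 0.12
python3 - <<'E'
from cloud import *
o=[]
for n in("top","side"):
    p=imaging.grab_frame(n);f=p["frame"]
    K=p["mtx"];c=np.linalg.inv(p["pose"])@[.53,-.09,.05,1];u,v=(K@c[:3])[:2]/c[2];u,v=int(u),int(v)
    o.append(cv2.resize(f[v-35:v+35,u-35:u+35],(400,400),interpolation=cv2.INTER_CUBIC))
    w=cloud(p);k=box(w,[.46,-.2,.042],[.57,-.04,.07]);print("fin",len(k),k.mean(0) if len(k) else '')
    w=box(w,[.50,-.11,.015],[.55,-.07,.04]);print("sample z",np.median(w,0))
cv2.imwrite("pics/open.png",np.hstack(o))
E
```

```text
clock: 6.75
tool_pos: [0.5152, -0.1396, 0.0469]
orientation: [-3.126, 0.273, -0.001]
ft_force: [-2.1, 17.6, 8.4]
gripper_width: 0.0087
grasp_force: 33.1
clock: 7.15
tool_pos: [0.5149, -0.1411, 0.0464]
orientation: [3.129, -0.274, 0.0]
ft_force: [1.4, -0.3, -0.7]
gripper_width: 0.0304
grasp_force: 0.0
t 8.55 pos [0.45385359 0.11403537 0.20673118] yaw -9.858310417966893 w 0.08529801298690803 tilt z [ 4.96005888e-04 -2.01981226e-04 -9.99999857e-01] F [1.01438971 0.44128324 0.48861668]
row [-0.57  -0.808  1.084] None
fin 42 [ 0.5147 -0.1379  0.0536]
sample z [ 0.5241 -0.089   0.0212]
fin 51 [ 0.515  -0.1372  0.0514]
sample z [ 0.5255 -0.0869  0.0237]
```

View pics/open.png

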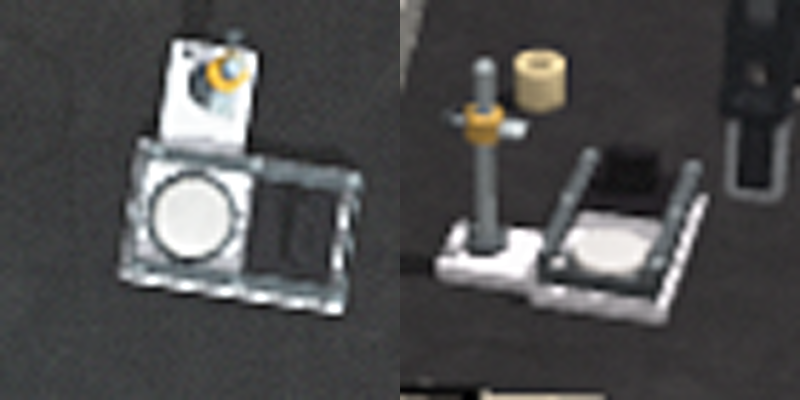

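The cover is at its stop with the sample bare (disc at (190,217) in the top half of the crop). Next I'll refine the sample centre and mark height, using known heights (sample 0.022, base 0.012, pillar 0.125) as bias references.

Run:
```python
from cloud import *
S=np.array([.5245,-.087]);c,s=np.cos(np.radians(-10)),np.sin(np.radians(-10));Rm=np.array([[c,-s],[s,c]])
for n in("top","side"):
    A=[];
    for i in range(8):
        p=imaging.grab_frame(n);D=p["range_z"].copy();D[D==0]=np.nan;A.append(D)
    p["range_z"]=np.nan_to_num(np.nanmedian(A,0));w=cloud(p);print(n,"noise",np.nanmedian(np.nanstd(A,0)))
    q=np.concatenate([(w[...,:2]-S)@Rm,w[...,2:]],-1)
    m=lambda a,lo,hi:box(a,lo,hi)
    print("sample",np.median(m(q,[-.015,-.015,.015],[.015,.015,.03])[:,2]))
    print("base",np.median(m(q,[.045,-.018,.005],[.06,.018,.02])[:,2]))
    t=m(q,[.05,-.02,.11],[.09,.02,.14]);print("pillar top",t[t[:,2]>np.max(t[:,2])-.004])
    b=m(q,[.04,-.012,.07],[.058,.012,.115]);b=b[np.argsort(b[:,0])];print("blade\n",b)
    # disc in colour
    f=p["frame"];hit=np.all((q>[-.03,-.03,.012])&(q<[.03,.03,.032]),-1)
    g=f.astype(int);mask=(hit&(g.min(-1)>0)).astype(np.uint8)
    pix=np.argwhere(hit);K=p["mtx"]
    u,v=(K@(np.linalg.inv(p["pose"])@[*S,.022,1])[:3])[:2]/(np.linalg.inv(p["pose"])@[*S,.022,1])[2]
    u,v=int(round(u)),int(round(v))
    # loupe ring: fit
    l=m(w,[.39,.15,.02],[.45,.22,.04]);print("loupe",len(l),l[:,2].max(),cv2.minEnclosingCircle(l[:,:2].astype(np.float32)))
    pr=p["frame"][v-14:v+15,u-16:u+17].astype(int);print(u,v);print(pr.mean(-1).astype(int)[::1,::1] if n=="top" else "")
    np.save(n+"f.npy",p["frame"])
```

```text
top noise 0.0023139487
sample 0.02164117449337266
base 0.011595534739636815
pillar top [[ 0.0743 -0.0003  0.1241]
 [ 0.0714  0.0018  0.1224]
 [ 0.0715 -0.0006  0.1251]
 [ 0.072  -0.0034  0.1246]
 [ 0.0683  0.0018  0.1256]
 [ 0.0688 -0.0011  0.1244]
 [ 0.0691 -0.0036  0.1261]
 [ 0.0656  0.0013  0.1249]
 [ 0.066  -0.0014  0.1253]
 [ 0.0666 -0.0043  0.1234]]
blade
 [[ 0.0484  0.0034  0.091 ]
 [ 0.049   0.0004  0.0893]
 [ 0.0492 -0.0022  0.0913]
 [ 0.0497 -0.005   0.0909]
 [ 0.0513  0.0037  0.0899]
 [ 0.0517  0.0009  0.0902]
 [ 0.052  -0.0018  0.0911]
 [ 0.0524 -0.0046  0.0911]
 [ 0.0541  0.0041  0.09  ]
 [ 0.0545  0.0013  0.0899]
 [ 0.0549 -0.0015  0.0905]
 [ 0.0555 -0.0044  0.089 ]
 [ 0.0558 -0.0071  0.0903]
 [ 0.0569  0.0045  0.0896]
 [ 0.0572  0.0018  0.0914]
 [ 0.0579 -0.0013  0.0882]]Traceback (most recent call last):
  File "<stdin>", line 21, in <module>
    return umr_maximum(a, axis, None, out, keepdims, initial, where)
ValueError: zero-size array to reduction operation maximum which has no identity
```

Mark height is z ≈ 0.0905. The top camera reads the references within 0.5 mm, and the sample is at about (0.5243, -0.088). Now the loupe.

```bash
python3 -m inch '[[[-0.57,-0.8,0.3,0],[-0.57,-0.8,0.7,0],[-0.57,-0.8,1,0],[-0.57,-0.8,1,0],[-0.57,-0.8,1,0]]]' >/dev/null
python3 -m inch '[[[0,0,0.4,0],[0,0,0.7,0],[0,0,0.7,0],[0,0,0.7,0]]]' 
python3 go.py 0.420 0.185 0.012 -10
python3 - <<'E'
from cloud import *
p=imaging.grab_frame("side");w=cloud(p);K=p["mtx"];c=np.linalg.inv(p["pose"])@[.42,.185,.03,1];u,v=(K@c[:3])[:2]/c[2];u,v=int(u),int(v)
cv2.imwrite("pics/lp.png",cv2.resize(p["frame"][v-40:v+40,u-40:u+40],(500,500),interpolation=cv2.INTER_CUBIC))
E
```

```text
clock: 9.95
tool_pos: [0.4212, 0.1844, 0.0724]
orientation: [-3.129, 0.275, -0.002]
ft_force: [1.0, 0.3, 1.4]
gripper_width: 0.085
grasp_force: 0.0
t 9.95 pos [0.42124983 0.18440571 0.07243499] yaw -10.028232976752413 w 0.08502239354276735 tilt z [ 1.37820125e-03  4.80681324e-04 -9.99998935e-01] F [1.02791296 0.2995063  1.36143694]
row [-0.018 -0.004  0.755] -0.0002
```

View pics/lp.png

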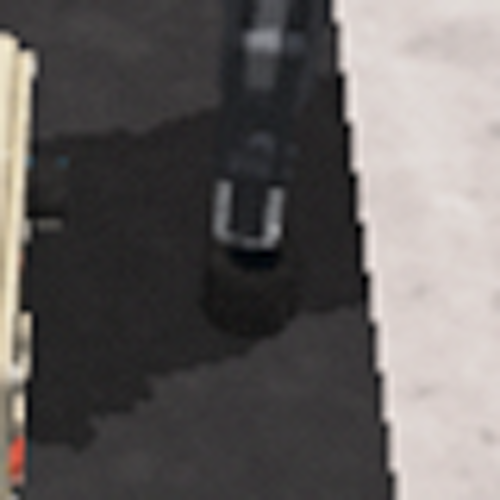

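The near finger (col 250) is centred on the loupe (col 252). Descend and grip.

```bash
python3 -m inch '[[[-0.015,0,0.3,0],[-0.015,0,0.55,0],[-0.015,0,0.7,0],[-0.015,0,0.74,0],[-0.015,0,0.74,0]]]' 
python3 -m inch '[[[0,0,0,0],[0,0,0,0],[0,0,0,0],[0,0,0,0],[0,0,0,0],[0,0,0,0]]]' 1 40
python3 go.py 0.420 0.185 0.012 -10
```

```text
clock: 10.5
tool_pos: [0.4196, 0.1849, 0.0121]
orientation: [-3.129, 0.273, -0.001]
ft_force: [-0.5, -0.0, 1.0]
gripper_width: 0.0851
grasp_force: 0.0
clock: 11.1
tool_pos: [0.4194, 0.1849, 0.012]
orientation: [-3.129, 0.273, -0.001]
ft_force: [-3.0, -1.4, 6.2]
gripper_width: 0.0368
grasp_force: 39.8
t 11.1 pos [0.41941944 0.184858   0.01204728] yaw -9.979223926184252 w 0.03681502464762395 tilt z [ 6.62475035e-04  1.82395764e-04 -9.99999764e-01] F [-3.02681716 -1.38986098  6.17651081]
row [ 0.007 -0.003  0.001] 0.0001
```

```bash
python3 -m inch '[[[0,0,-0.15,0],[0,0,-0.4,0],[0,0,-0.7,0],[0,0,-1,0],[0,0,-1,0]]]' 
python3 -m inch '[[[0,0.3,-0.4,0],[0,0.7,-0.9,0],[0,1,-0.9,0],[0,1,-0.9,0]]]' 
python3 -m inch '[[[0.3,0.3,0,0],[0.6,0.7,0,0],[0.8,1,0,0],[0.8,1,0,0]]]' 
python3 -m inch '[[[0.3,0.3,0,0],[0.6,0.7,0,0],[0.8,0.9,0,0],[0.8,0.9,0,0],[0.8,0.9,0,0]]]' 
python3 go.py 0.5243 -0.088 0.1025 -10
```

```text
clock: 11.6
tool_pos: [0.4205, 0.1853, 0.0954]
orientation: [-3.127, 0.273, -0.007]
ft_force: [-0.2, 0.9, -0.9]
gripper_width: 0.0362
grasp_force: 40.3
clock: 12.0
tool_pos: [0.4052, 0.1042, 0.1646]
orientation: [-3.129, 0.276, -0.004]
ft_force: [0.4, 0.3, -0.5]
gripper_width: 0.0362
grasp_force: 40.4
clock: 12.4
tool_pos: [0.4551, 0.0141, 0.1625]
orientation: [3.129, -0.277, -0.002]
ft_force: [0.4, 0.7, -1.2]
gripper_width: 0.0362
grasp_force: 40.5
clock: 12.9
tool_pos: [0.5047, -0.0653, 0.1626]
orientation: [-3.129, 0.274, 0.002]
ft_force: [0.4, 0.4, -1.2]
gripper_width: 0.0356
grasp_force: 40.5
t 12.9 pos [ 0.50471806 -0.06529254  0.16261676] yaw -10.00369722272138 w 0.03563249238064737 tilt z [-1.38443253e-03  6.07407665e-04 -9.99998857e-01] F [ 0.43863206  0.42141835 -1.21202548]
row [0.291 0.237 0.751] -0.0
```

```bash
python3 -m inch '[[[0.15,0.12,0,0],[0.29,0.24,0.15,0],[0.29,0.24,0.35,0],[0.29,0.24,0.35,0],[0.29,0.24,0.35,0],[0.29,0.24,0.35,0]]]' 
python3 go.py 0.5243 -0.088 0.1025 -10
cat > lk.py <<'E'
from cloud import *
import sys
p=imaging.grab_frame("side");A=[]
for i in range(8):
    q=imaging.grab_frame("side");D=q["range_z"].copy();D[D==0]=np.nan;A.append(D)
p["range_z"]=np.nan_to_num(np.nanmedian(A,0));w=cloud(p)
K=p["mtx"];c=np.linalg.inv(p["pose"])@[.53,-.088,.1,1];u,v=(K@c[:3])[:2]/c[2];u,v=int(u),int(v)
cv2.imwrite(f"pics/{sys.argv[1]}.png",cv2.resize(p["frame"][v-40:v+40,u-40:u+40],(600,600),interpolation=cv2.INTER_CUBIC))
print("origin",u-40,v-40,"scale 7.5"); 
def at(cx,cy,y): # pixel -> world on plane world-y = y
    K=p["mtx"];d=p["pose"][:3,:3]@[(cx-K[0,2])/K[0,0],(cy-K[1,2])/K[1,1],1];t=p["pose"][:3,3];return t+d*(y-t[1])/d[1]
g=p["frame"].mean(-1).astype(int);print(g[v-16:v+22,u-14:u+20])
E
python3 lk.py h1
```

```text
clock: 13.5
tool_pos: [0.5245, -0.0884, 0.1359]
orientation: [-3.13, 0.273, -0.001]
ft_force: [1.0, 0.2, -1.1]
gripper_width: 0.0363
grasp_force: 40.5
t 13.5 pos [ 0.52448754 -0.08841165  0.1359193 ] yaw -9.952906412822209 w 0.03627870272960993 tilt z [ 6.56598694e-04 -4.01144977e-05 -9.99999784e-01] F [ 1.04517031  0.18263781 -1.10514312]
row [-0.003 -0.005  0.418] 0.0003
origin 226 122 scale 7.5
[[ 53  54  51 ...  54  51  53]
 [ 51  51  50 ...  54  52  52]
 [ 50  51  49 ...  53  54  50]
 ...
 [228 194 173 ...  57  48  52]
 [225 236 255 ...  51  52  50]
 [176 208 238 ...  47  51  52]]
```

View pics/h1.png

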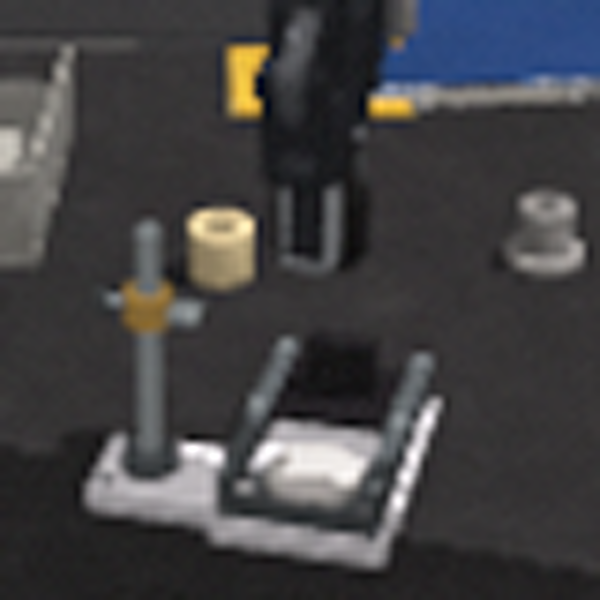

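```bash
cat > dp.py <<'E'
from cloud import *
import sys
S=np.array([.5243,-.088]);c,s=np.cos(np.radians(-10)),np.sin(np.radians(-10));Rm=np.array([[c,-s],[s,c]])
A=[]
for i in range(12):
    p=imaging.grab_frame("side");D=p["range_z"].copy();D[D==0]=np.nan;A.append(D)
p["range_z"]=np.nan_to_num(np.nanmean(A,0));w=cloud(p);q=np.concatenate([(w[...,:2]-S)@Rm,w[...,2:]],-1)
ok=np.all((q>[-.035,-.035,.07])&(q<[.035,.06,.175]),-1)
V,U=np.where(ok)
for v in range(V.min(),V.max()+1):
    row=[(u,*(q[v,u]*1000).round().astype(int)) for u in U[V==v]]
    print(v,' '.join(f"{u}:{a},{b},{z}" for u,a,b,z in row))
g=p["frame"][V.min()-10:V.max()+12,U.min()-12:U.max()+14].astype(float);g=np.clip((g-10)*2.6,0,255).astype(np.uint8)
print("crop origin",U.min()-12,V.min()-10,g.shape)
cv2.imwrite(f"pics/{sys.argv[1]}.png",cv2.resize(g,None,fx=12,fy=12,interpolation=cv2.INTER_CUBIC)[:600,:800])
E
python3 dp.py h2
```

```text
137 275:-12,-28,172
138 273:-7,-23,171 274:-10,-25,170
139 273:-7,-23,168 274:-10,-24,168
140 273:-8,-21,166 274:-10,-22,165
141 272:-5,-21,162 273:-8,-21,162 274:-11,-21,163
142 272:-5,-20,159 273:-8,-20,160 274:-11,-20,160
143 272:-5,-21,155 273:-8,-22,155 274:-11,-21,156
144 272:-13,21,174 273:-8,-21,153 274:-11,-22,153
145 271:-12,28,174 272:-7,-11,154 273:-10,-10,155 274:-11,-23,149
146 271:-11,25,169 272:-8,-10,152 273:-12,-4,155 274:-15,-4,155
147 263:16,6,153 264:9,22,162 265:5,29,166 266:2,29,166 267:-1,29,167 268:-4,30,167 269:-7,30,168 270:-8,22,164 271:-11,22,165 272:-10,3,155 273:-13,3,155 274:-15,0,154 275:-17,-5,152
148 263:15,9,151 264:9,22,159 265:5,29,163 266:3,26,162 267:0,22,160 268:-4,29,164 269:-7,29,164 270:-8,22,161 271:-11,21,161 272:-11,8,154 273:-14,6,154 274:-16,3,153 275:-18,-3,150
149 263:15,10,149 264:9,21,155 265:5,30,160 266:2,27,159 267:0,26,159 268:-4,29,161 269:-7,29,161 270:-8,22,158 271:-11,21,157 272:-12,11,153 273:-14,8,152 274:-17,5,150 275:-18,-3,147
150 263:15,10,146 264:9,22,152 265:5,29,157 266:2,29,157 267:-1,29,157 268:-4,29,158 269:-7,3
[... 595 characters left out ...]
2:-12,11,140 273:-15,8,139 274:-17,4,137
154 263:14,11,133 264:9,22,139 265:4,29,144 266:2,27,143 267:-1,28,144 268:-4,28,145 269:-7,28,145 270:-9,23,142 271:-11,18,140 272:-12,11,137 273:-15,9,136 274:-17,4,133
155 263:14,10,129 264:9,22,136 265:4,29,140 266:2,28,141 267:-1,28,141 268:-4,28,141 269:-7,27,141 270:-9,22,139 271:-11,18,137 272:-13,11,133 273:-15,8,132 274:-17,3,130
156 263:19,-9,115 264:9,22,133 265:6,22,133 266:3,22,134 267:-1,28,137 268:-4,28,138 269:-7,26,137 270:-9,21,135 271:-10,12,131 272:-13,11,130 273:-15,9,129 274:-17,3,127
157 265:7,14,126 266:3,23,131 267:0,22,131 268:-3,22,131 269:-6,21,131 270:-9,22,132 271:-10,13,127 272:-13,11,127
crop origin 251 127 (42, 38, 3)
```

View pics/h2.png

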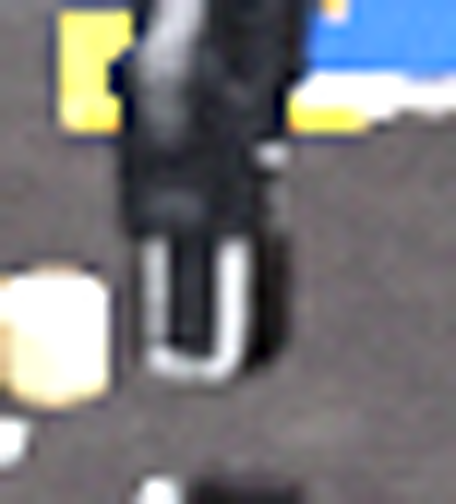

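The depth data show the loupe upright between the fingers, with its top at about 0.1535 and rim at about 0.124, which is TCP − 0.012 as planned. It is centred to within 1 mm. Descending the last 33 mm.

```bash
python3 -m inch '[[[0,0,0.12,0],[0,0,0.24,0],[0,0,0.34,0],[0,0,0.4,0],[0,0,0.418,0],[0,0,0.418,0],[0,0,0.418,0],[0,0,0.418,0]]]' 
python3 go.py 0.5243 -0.088 0.1025 -10
python3 dp.py h3 | cut -c1-1000 | awk 'NR<4||NR>10' | sed 's/26[3-9]:[^ ]* //g'
python3 - <<'E'
from cloud import *
S=np.array([.5243,-.088]);c,s=np.cos(np.radians(-10)),np.sin(np.radians(-10));Rm=np.array([[c,-s],[s,c]])
for n in("side","top"):
    w=np.nanmean([cloud(imaging.grab_frame(n)) for i in range(12)],0)
    q=np.concatenate([(w[...,:2]-S)@Rm,w[...,2:]],-1)
    b=box(q,[.045,-.012,.07],[.058,.012,.115]);print(n,"blade",len(b),b[:,2].mean() if len(b) else '',b[:,2].max() if len(b) else '')
    t=box(q,[.06,-.01,.105],[.08,.01,.14]);print("pillar",t.mean(0) if len(t) else '',t[:,2].max() if len(t) else '')
    b=box(q,[.04,-.03,.003],[.07,.03,.02]);print("base",np.median(b[:,2]) if len(b) else '')
E
```

```text
clock: 15.35
tool_pos: [0.5247, -0.0889, 0.1023]
orientation: [3.13, -0.273, 0.001]
ft_force: [1.1, 0.2, 0.2]
gripper_width: 0.0363
grasp_force: 40.5
t 15.35 pos [ 0.52466247 -0.08888185  0.10227913] yaw -9.98045055265003 w 0.036296111250335966 tilt z [ 5.74500616e-04 -1.52533755e-04 -9.99999823e-01] F [1.06803646 0.22301418 0.22986226]
row [-0.006 -0.01  -0.003] 0.0001
138 276:-17,-18,175
139 275:-14,-16,172 276:-17,-18,171
140 275:-14,-16,169 276:-17,-19,168
148 270:-9,25,163 271:-11,24,163 272:-14,25,163 273:-8,-24,138 274:-11,-23,139
149 261:10,57,173 262:7,57,174 270:-9,25,159 271:-12,26,160 272:-6,-21,136 273:-8,-25,134 274:-11,-25,134
150 261:10,56,170 262:7,55,169 270:-9,26,157 271:-12,25,157 272:-6,-21,133 273:-9,-20,133 274:-11,-25,131
151 261:10,54,165 262:7,55,166 270:-9,26,154 271:-12,25,153 272:-6,-21,129 273:-9,-21,130 274:-11,-27,127
152 261:11,52,161 262:8,53,162 270:-11,35,155 271:-12,24,150 272:-6,-20,126 273:-9,-21,126
153 261:11,52,158 262:8,52,158 270:-12,39,154 271:-12,23,146 272:-6,-21,122 273:-9,-21,123
154 261:11,50,154 262:8,50,154 270:-12,37,150 271:-12,24
[... 593 characters left out ...]
18,5,106 270:-9,22,119 271:-10,12,114 272:-13,11,113 273:-15,7,112 274:-17,2,109
162 262:18,5,102 270:-10,22,116 271:-11,12,110 272:-13,11,110 273:-16,7,109 274:-18,2,106
163 262:18,5,99 270:-10,23,113 271:-11,12,107 272:-13,10,106 273:-16,7,105 274:-18,1,102
164 262:18,6,96 270:-10,22,109 271:-11,13,104 272:-13,9,103 273:-16,6,101 274:-18,1,99
165 270:-10,23,106 271:-11,12,101 272:-13,10,99 273:-16,6,98 274:-18,1,95
166 270:-10,22,103 271:-11,13,97 272:-13,9,96 273:-16,6,94
167 270:-10,20,98 271:-11,13,94
crop origin 249 128 (51, 41, 3)
side blade 11 0.09163538354817426 0.0933993760541068
pillar [0.0688 0.0011 0.1184] 0.12738623449155623
base 0.013650487535172126
top blade 0  
pillar  
base
```

Loupe top reads about 0.1203, so its rim is at about 0.0903 against the mark at 0.0905. It is centred within 1 mm and still. Handing in.

```bash
python3 -c "
from workcell import r
print(r.get_state()['joint_vel'].round(3)); print(r.hand_in())"
```

```text
[ 0.001 -0.002  0.     0.001  0.001 -0.   ]
the job is handed in; nothing more can be done
None
```

The job is handed in: the dust cover is open at its stop, and the loupe is held still and level over the bare sample. By my measurements it is centred to within about 1 mm and its rim is about 0.2 mm from pointer height. The hand-in gave no verdict.

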